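# Fit a screen plate to the rivet sorter and tighten it crosswise

### The job

The rivet sorter needs its screen: draw the plate whose two locating holes match the sorter's dowel pins (the round-holed one with the green tab) out from under the turntable, let it lie on the open matting clear of the disc, then lift it over and seat it flat on the pins. So that the gasket is squeezed evenly, tighten its four quarter-turn wing knobs clockwise in crosswise order, opposite corners one after the other, in two passes: first all four to about half-way, then all four to their stops. Leave the other plate, the turntable with its cups and the bench tools where they are.

Things in the scene. Friction and masses are not known exactly. Their poses are not given: they have to be found in the camera images.
- screen: The right screen plate: an aluminium plate 150 (x) x 124 (y) x 6 mm with rows of ROUND sieve holes, about 0.54 kg in all, lying flat, knobs up. Origin: centre of its underside; z up, x along its long side, away from the pull tab. Two 13 mm through holes for the sorter's pins at x -62, y +16 and x +62, y -16 mm (DIAGONALLY offset), so it fits either way round (turned by 180 degrees). It starts pushed half under the turntable's disc, tab outwards, handle covered
- screen_handle (a point): Centre of the bar of the screen plate's handle, 39 mm above the plate's underside, over the plate's centre. Black bar 54 mm along the plate's x, 14 mm wide (y), 14 mm high, on two posts; 26 mm free under the bar. Axes as the plate
- screen_tab (a point): Gripping point of the screen plate's upright pull tab, 27 mm above the underside, 125 mm from the plate's centre along -x. Tab 6 mm thick (x), 36 mm wide (y), from the bench to 42 mm high, painted GREEN like the sorter, at the end of a flat bare-metal tongue 40 mm wide and 6 mm high. Axes as the plate. Meant for drawing the plate along the bench; the plate balances at its handle
- knob1_wing (a point): Centre of the wing of captive quarter-turn cam knob 1 of the screen plate, at plate corner -x (tab end), +y (54 mm along x and 42 mm along y from the plate's centre), 30 mm above the plate's underside. Wing: a black bar 44 mm along the point's x, 12 mm thick (y), 22 mm high, red at its -x end, on a 22 mm round hub. Opposite corners are 1 and 3, 2 and 4
- knob2_wing (a point): Centre of the wing of captive quarter-turn cam knob 2 of the screen plate, at plate corner +x, +y (54 mm along x and 42 mm along y from the plate's centre), 30 mm above the plate's underside. Wing: a black bar 44 mm along the point's x, 12 mm thick (y), 22 mm high, red at its -x end, on a 22 mm round hub. Opposite corners are 1 and 3, 2 and 4
- knob3_wing (a point): Centre of the wing of captive quarter-turn cam knob 3 of the screen plate, at plate corner +x, -y (54 mm along x and 42 mm along y from the plate's centre), 30 mm above the plate's underside. Wing: a black bar 44 mm along the point's x, 12 mm thick (y), 22 mm high, red at its -x end, on a 22 mm round hub. Opposite corners are 1 and 3, 2 and 4
- knob4_wing (a point): Centre of the wing of captive quarter-turn cam knob 4 of the screen plate, at plate corner -x (tab end), -y (54 mm along x and 42 mm along y from the plate's centre), 30 mm above the plate's underside. Wing: a black bar 44 mm along the point's x, 12 mm thick (y), 22 mm high, red at its -x end, on a 22 mm round hub. Opposite corners are 1 and 3, 2 and 4
- knob1 (a joint): Turn of knob 1, rad, growing CLOCKWISE seen from above: 0 to 0.25 at the start (loose: the wing lies about across the plate), about 0.8 half-way, 1.571 against its stop (tight: the wing is then parallel to the plate's long side with its red end towards the tab). Turns against about 0.1 N m of friction, stays where it is left; it does not rise or sink as it turns
- knob2 (a joint): Turn of knob 2, rad, growing CLOCKWISE seen from above: 0 to 0.25 at the start (loose: the wing lies about across the plate), about 0.8 half-way, 1.571 against its stop (tight: the wing is then parallel to the plate's long side with its red end towards the tab). Turns against about 0.1 N m of friction, stays where it is left; it does not rise or sink as it turns
- knob3 (a joint): Turn of knob 3, rad, growing CLOCKWISE seen from above: 0 to 0.25 at the start (loose: the wing lies about across the plate), about 0.8 half-way, 1.571 against its stop (tight: the wing is then parallel to the plate's long side with its red end towards the tab). Turns against about 0.1 N m of friction, stays where it is left; it does not rise or sink as it turns
- knob4 (a joint): Turn of knob 4, rad, growing CLOCKWISE seen from above: 0 to 0.25 at the start (loose: the wing lies about across the plate), about 0.8 half-way, 1.571 against its stop (tight: the wing is then parallel to the plate's long side with its red end towards the tab). Turns against about 0.1 N m of friction, stays where it is left; it does not rise or sink as it turns
- sorter_seat (a point): Centre of the rivet sorter's flange, on the black gasket's upper face 80 mm above the bench, where the plate's underside must come to rest. x runs along the long side (flange 160 x 132 mm), z up. Green steel hopper, fixed; chute on its +y side, vibrator motor on its -y side, both lower than the flange
- sorter_pin1 (a point): Tip of the sorter's first dowel pin: 10 mm diameter, tapered over the last 4 mm to 4 mm, standing 13 mm above the gasket, at x -62, y +16 mm of the seat
- sorter_pin2 (a point): Tip of the second dowel pin, alike, at x +62, y -16 mm of the seat
- turntable_axis (a point): Axis of the lazy-susan turntable, at the top of its plywood disc, 90 mm above the bench. Disc 440 mm across, its underside 75 mm above the bench, turning easily on a fixed central pedestal (foot 116 mm across); six tin cups 72 mm across and 50 mm high are fixed on it, centres 150 mm from the axis, rims 139 mm above the bench. Leave it alone
- cups (a point): A point on top of the turntable's disc, 50 mm from its axis, that turns with the disc and cups (10 mm here is 30 mm at a cup)
- spare_handle (a point): Handle of the other screen plate, same shape and size but with SLOTTED sieve holes and its two pin holes on the plate's CENTRE LINE (x -62 and +62, y 0), so it does not fit; its pull tab is ORANGE; 39 mm above its underside. It lies beside the right one under the disc, with a gap of about 20 to 35 mm; which of the two is nearer the robot varies. Leave it alone
- die_male_mid (a point): Middle of the male dimpling die: steel, upright, 32 mm across, 60 mm high. Leave alone
- die_female_mid (a point): Middle of the female dimpling die: steel, upright, 32 mm across, 52 mm high. Leave alone
- deburrer_mid (a point): Blue-handled deburring tool lying along its x, 165 mm long, 29 mm high. Leave alone
- scoop_mid (a point): Yellow rivet scoop lying along its x, 175 mm long, 66 mm wide, 34 mm high. Leave alone
- magnifier_mid (a point): Brass hand magnifier lying along its x, 130 mm long, 60 mm wide, 11 mm high. Leave alone
Mind the look-alikes: they are no part of the job. Leave any turquoise look-alike of the screen alone.

How it is judged:
On the way, in this order (a step that is already met when the one before it is completed fails the run):
1. the round-holed screen plate lies flat on the matting, its handle clear of the turntable, and has been let go (horizontal distance between screen_handle and turntable_axis above 0.245 m and height (world z) of screen_handle below 0.045 m and angle between screen's own z axis and vertical below 0.05 rad and contact force between the fingers and screen below 0.2 N and linear speed of screen below 0.01 m/s), for 0.1 s.
2. the screen plate is seated flat on the sorter's two pins and let go, its knobs still loose (horizontal distance between screen and sorter_seat below 0.004 m and z of screen in the frame of sorter_seat between -0.003 and 0.003 m and angle between the x axis of screen and the x axis of sorter_seat, either way round below 0.05 rad and angle between screen's own z axis and vertical below 0.03 rad and contact force between the fingers and screen below 0.2 N and linear speed of screen below 0.01 m/s and value of joint each of knob1, knob2, knob3, knob4 below 0.5 rad), for 0.2 s.
3. first pass done: all four knobs about half-way, none near its stop (horizontal distance between screen and sorter_seat below 0.004 m and z of screen in the frame of sorter_seat between -0.003 and 0.003 m and angle between the x axis of screen and the x axis of sorter_seat, either way round below 0.05 rad and angle between screen's own z axis and vertical below 0.03 rad and value of joint knob1 between 0.5 and 1.15 rad and value of joint knob2 between 0.5 and 1.15 rad and value of joint knob3 between 0.5 and 1.15 rad and value of joint knob4 between 0.5 and 1.15 rad), for 0.1 s.
At the end, for the whole second after the job is handed in: Plate flat on the gasket over both pins (within 4 mm of the seat's centre, 3 mm in height, 0.05 rad in direction either way round, 0.03 rad of tilt), still; all four knobs past 1.4 of 1.571 rad; the other plate, the cups and the five bench tools within 30 mm of their start (horizontal distance between screen and sorter_seat below 0.004 m and z of screen in the frame of sorter_seat between -0.003 and 0.003 m and angle between the x axis of screen and the x axis of sorter_seat, either way round below 0.05 rad and angle between screen's own z axis and vertical below 0.03 rad and linear speed of screen below 0.01 m/s and value of joint each of knob1, knob2, knob3, knob4 above 1.4 rad and distance of each of spare_handle, die_male_mid, die_female_mid, deburrer_mid, scoop_mid, magnifier_mid from where it was at the start of the episode below 0.03 m and distance of cups from where it was at the start of the episode below 0.01 m); the robot touches nothing.
It fails at once if a knob was turned (past 0.45 rad) while the screen plate was not on the sorter (value of joint any of knob1, knob2, knob3, knob4 above 0.45 rad and horizontal distance between screen and sorter_seat above 0.02 m).
It fails at once if two neighbouring knobs were tightened half-way (0.5 rad) before either of the opposite two ((value of joint each of knob1, knob2 above 0.5 rad and value of joint each of knob3, knob4 below 0.5 rad) or (value of joint each of knob2, knob3 above 0.5 rad and value of joint each of knob1, knob4 below 0.5 rad) or (value of joint each of knob3, knob4 above 0.5 rad and value of joint each of knob1, knob2 below 0.5 rad) or (value of joint each of knob4, knob1 above 0.5 rad and value of joint each of knob2, knob3 below 0.5 rad)).
It fails at once if two neighbouring knobs were tightened home (1.3 rad) before either of the opposite two ((value of joint each of knob1, knob2 above 1.3 rad and value of joint each of knob3, knob4 below 1.3 rad) or (value of joint each of knob2, knob3 above 1.3 rad and value of joint each of knob1, knob4 below 1.3 rad) or (value of joint each of knob3, knob4 above 1.3 rad and value of joint each of knob1, knob2 below 1.3 rad) or (value of joint each of knob4, knob1 above 1.3 rad and value of joint each of knob2, knob3 below 1.3 rad)).
It fails at once if a knob was run nearly home (past 1.25 rad) while another was still under 0.5 rad (value of joint any of knob1, knob2, knob3, knob4 above 1.25 rad and value of joint any of knob1, knob2, knob3, knob4 below 0.5 rad).
It fails at once if the other screen plate, the turntable's cups or a bench tool was moved by more than 30 mm (distance of any of spare_handle, die_male_mid, die_female_mid, deburrer_mid, scoop_mid, magnifier_mid from where it was at the start of the episode above 0.03 m or distance of cups from where it was at the start of the episode above 0.01 m).
It also fails if it takes over 72 s, if anything falls off the work surface, if the arm or the gripper's body presses on something with over 40 N, if the wrist force passes 120 N, or if a joint passes its speed limit or range.

### The arm

A 7-joint arm with a two-finger parallel gripper is mounted at the origin on the work surface. World frame = base frame: x ahead of the robot, y to its left, z up, the work surface at z = 0. Lengths are in m, angles in rad, forces in N, time in s.
With the tool pointing down it reaches from about 0.35 to 0.9 m from the base axis. Payload 8.1 kg.
Tool frame: the origin (TCP) lies where the fingers leave the gripper's body, on its centre line; the fingertips stand 66 mm ahead of it and the grasp point (between the pads) lies 47 mm ahead of it (arm.tip_reach is the distance from the TCP to the fingertips, in m); z points along the fingers, y is the direction in which the jaws open and shut (so a half turn about z gives the same grasp; the last joint's range is limited). The gripper opens to 92 mm and grips with 3 to 60 N. Pads are 19 mm wide; open, the fingers measure 130 mm over their backs; the gripper's body (75 mm by 190 mm) begins 47 mm behind the grasp point.
Start: joints at [1.147, 0.434, 0.025, 1.573, -0.012, 1.134, -0.075], TCP at [0.197, -0.593, 0.292] pointing down, gripper open.
Joint ranges: [-2.62, 2.62], [-0.44, 2.09], [-1.27, 1.32], [0.08, 2.57], [-1.32, 4.46], [0.12, 2], [-2.74, 2.74]. Speed limits (rad/s): [2.22, 2.22, 3.01, 3.01, 3.14, 3.14, 3.14].

### API

Orientations are given as a rotation vector (axis times angle).
In Python, from cell import arm gives the robot as it stands.
- The arm moves only by the tool carry_out, never from a script. Its argument "plan" is a list of rows, each a list of 5 numbers: the shift along the world's x, y, z in cm, then the turn about the world's z in rad, then the finger opening in cm, from 0 to 9.18. In form: [[tx, ty, tz, spin, fingers], ...]. A call has 1 to 20 rows; each row is the pose to reach, as a shift and turn from the pose measured when the call began; what a row does not reach only later rows make up. A row lasts 1/10 s, in which the tool goes at most 50 mm and 8.59 degrees, less where a joint would pass 70% of its speed; a pose out of reach is approached as far as the arm can. A call with a gripper value outside its range is refused whole. The fingers move at their own pace and stop on an object; "squeeze" is the grip in N (left out, the last holds). Time passes only in rows, so rows that repeat a pose let the fingers close. It gives the time, the measured TCP pose, the force and the opening at its end, in the units of the state.
- arm.observe(): the state, without advancing time (a new reading comes with each control period).
- arm.get_image(name): name is "scene" or "top" or "wrist"; returns (picture, depth): 400x640x3 uint8, red, green, blue; 400x640 float32, m along the optical axis (not along the pixel's ray), 0 where there is no reading.
- arm.get_calibration(name): a dict with "intrinsics" (3x3 intrinsics, pixels), "rvec" (rotation vector, rad) and "tvec" (3), from world to camera coordinates, as OpenCV has them; the wrist camera has in their place "tool_from_camera" (4x4, takes a point from camera to tool coordinates, whose origin is the TCP and whose axes are the flange's). Camera axes: x right, y down, z forward; pixel columns grow to the right and rows downward; lengths in m; the calibration is good to about 2 mm. A picture is of the moment at which its call begins: read the wrist's pose just before it. get_calibration takes no time and is no camera call.
- arm.sign_off(): hands the job in, once; it reports no verdict.
The state is a dict: "clock": time; "joints": joint angles; "dq": joint speeds; "joint_efforts": joint torques, N m; "position": TCP position; "ee_rot": TCP orientation; "force": force on the tool from outside, world axes, zero at the start; "ft_torque": the same for the moment, N m; "width": opening from 0.0 (shut) to 1.0 (fully open).
Only numpy, scipy, OpenCV 4.12 (cv2) and the standard library are available. Lean on these libraries where they do the work, as an engineer would, in place of code of your own. Each camera call takes 0.05 s, during which the arm holds its last target. There are 200 camera calls.

## Working session

There is one attempt and no reset: what is moved stays moved. The work goes in short steps, Python scripts to look and compute and a tool call to move; the robot and the scene stay as the last step left them, time stands still between calls to the robot, and variables do not carry over. Pictures are saved under pics/ and viewed, about 8 in all and at most 12, crops included, and the job is handed in when it is done.

Besides the shell and the picture viewer there is one more tool, called after "Call:" by a JSON object that holds its "fn" and its "kwargs". carry_out: Moves the arm, as the interface text tells. Its arguments: {"type":"object","properties":{"plan":{"type":"array"},"squeeze":{"type":"number"}},"required":["plan"]}

```bash
mkdir -p pics
cat > h.py <<'E'
import numpy as np, cv2
from cell import arm
def save(name,im): cv2.imwrite(name,cv2.cvtColor(im,cv2.COLOR_RGB2BGR))
def cam(name,st=None):
    c=arm.get_calibration(name);K=np.array(c["intrinsics"])
    if "rvec" in c:
        R=cv2.Rodrigues(np.array(c["rvec"],float))[0];t=np.array(c["tvec"],float).ravel()
        return K,R.T,-R.T@t
    T=np.array(c["tool_from_camera"]);Rt=cv2.Rodrigues(np.array(st["ee_rot"],float))[0];p=np.array(st["position"])
    return K,Rt@T[:3,:3],Rt@T[:3,3]+p
def ray(C,uv,z):
    K,R,o=C;uv=np.atleast_2d(np.array(uv,float))
    d=np.c_[uv,np.ones(len(uv))]@np.linalg.inv(K).T@R.T
    return o+d*((z-o[2])/d[:,2])[:,None]
def cloud(C,D):
    K,R,o=C;v,u=np.indices(D.shape)
    P=np.stack([(u-K[0,2])/K[0,0]*D,(v-K[1,2])/K[1,1]*D,D],-1)
    return P@R.T+o
def proj(C,P):
    K,R,o=C;p=(np.atleast_2d(P)-o)@R@K.T
    return p[:,:2]/p[:,2:]
E
python3 - <<'E'
from h import *
s=arm.observe();print(s)
for n in("scene","top"):
    im,D=arm.get_image(n);save(f"pics/{n}0.png",im);np.savez(f"{n}0.npz",im=im,D=D)
    C=cam(n);print(n,C[2],C[1][:,2],C[0][0,0])
E
```

```text
{'clock': 0.0, 'joints': array([ 1.147391  ,  0.43521715,  0.02495608,  1.57410722, -0.01164811,
        1.13399675, -0.07510066]), 'dq': array([-8.11536237e-05, -3.14866890e-04,  2.14146429e-03,  1.27010581e-03,
        2.64230402e-04,  6.81426630e-04, -2.17469733e-04]), 'joint_efforts': array([-1.10456956e-04, -6.67854381e+01,  9.84919108e-01, -3.14465010e+01,
       -6.06178259e-02,  4.30789590e-02,  1.74933375e-04]), 'position': array([ 0.19692606, -0.59272706,  0.29144439]), 'ee_rot': array([-3.09975715e+00, -5.01397589e-01,  5.40535120e-04]), 'force': array([-0.29712175,  0.55881174,  0.098537  ]), 'ft_torque': array([-0.0439724 ,  0.01739239, -0.00039179]), 'width': 1.0017214426902474}
scene [ 0.78395868 -0.53574072  0.65315307] [-0.34147801  0.69597025 -0.63167886] 371.0586460613501
top [0.26814986 0.07958711 1.12049288] [ 0.20725929 -0.00747255 -0.97825751] 441.66262163807266
```

View pics/top0.png

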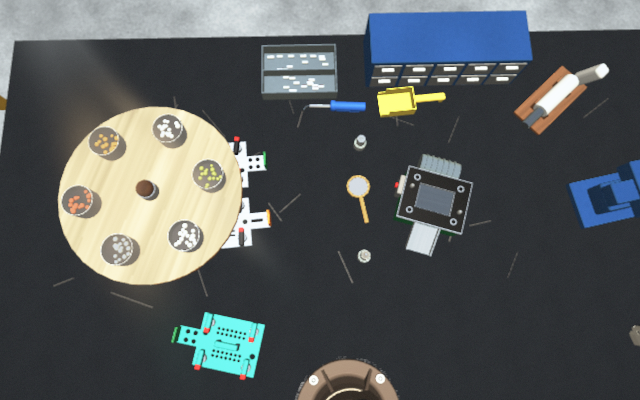

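View pics/scene0.png

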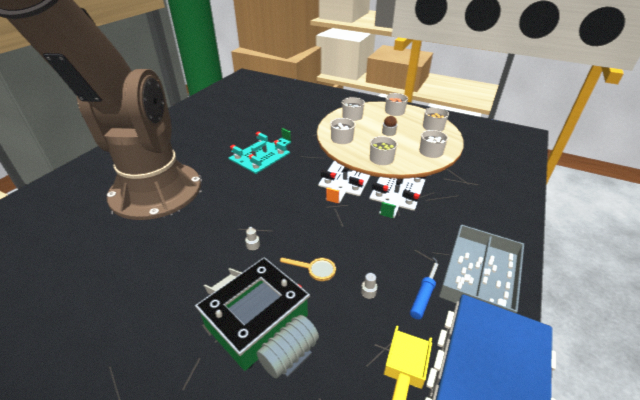

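Top view: the candidates are the white plate with the green tab (264,160), the white plate with the orange tab (268,218, slotted) and the turquoise look-alike with a dark green tab (230,345). I choose the one at (264,160). The sorter is at (435,200). I'll check the choice in a close crop and measure.

Run:
```python
from h import *
d=np.load("top0.npz");im,D=d["im"],d["D"];C=cam("top");P=cloud(C,D)
a=cv2.resize(im[120:265,215:285],None,fx=4,fy=4,interpolation=cv2.INTER_CUBIC)
b=cv2.resize(im[140:270,385:490],None,fx=4.46,fy=4.46,interpolation=cv2.INTER_CUBIC)[:580]
save("pics/crop0.png",np.hstack([a,b[:580] if b.shape[0]>=580 else np.pad(b,((0,580-b.shape[0]),(0,0),(0,0)))]))
hsv=cv2.cvtColor(im,cv2.COLOR_RGB2HSV);print(a.shape,b.shape)
def rep(n,m):
    k,l,st,ce=cv2.connectedComponentsWithStats(m.astype(np.uint8))
    for i in range(1,k):
        if st[i,4]>12:
            q=P[l==i];q=q[q[:,2]>-1];print(n,ce[i].round(1),st[i],np.median(q,0).round(3),q.min(0).round(3),q.max(0).round(3))
H,S,V=cv2.split(hsv)
rep("green",(H>45)&(H<80)&(S>120)&(V>40))
rep("turq",(H>82)&(H<95)&(S>120))
rep("red",((H<5)|(H>174))&(S>150)&(V>120))
rep("orange",(H>5)&(H<18)&(S>180)&(V>150))
rep("blue",(H>100)&(H<125)&(S>150)&(V>120))
rep("white",(S<40)&(V>170)&(P[...,2]<0.2))
```

```text
(580, 280, 3) (580, 468, 3)
green [264.7 158.8] [263 151   4  17  41] [0.621 0.192 0.037] [ 0.602  0.191 -0.001] [0.647 0.196 0.047]
green [401.  216.6] [393 198  20  27  78] [ 0.455 -0.145  0.033] [ 0.268 -0.176  0.01 ] [0.507 0.08  1.12 ]
green [446.8 232.8] [440 230  16   6  39] [ 0.418 -0.26   0.03 ] [ 0.414 -0.292 -0.003] [ 0.423 -0.243  0.045]
green [175.3 334.2] [171 327  10  16  97] [0.19  0.405 0.035] [0.17  0.399 0.   ] [0.208 0.423 0.046]
turq [224.4 343.6] [ 177  312   88   66 3489] [0.167 0.29  0.007] [ 0.085  0.08  -0.005] [0.268 0.409 1.12 ]
red [236.3 138.2] [234 136   6   5  26] [0.675 0.265 0.041] [ 0.669  0.26  -0.   ] [0.695 0.271 0.045]
red [395.9 184.6] [394 182   4   6  17] [ 0.541 -0.138  0.048] [ 0.534 -0.144  0.004] [ 0.547 -0.133  0.058]
red [206.2 330.3] [204 328   6   5  21] [0.199 0.33  0.041] [ 0.192  0.324 -0.   ] [0.204 0.344 0.046]
red [250.9 339.4] [249 338   5   4  19] [0.176 0.224 0.043] [0.171 0.22  0.034] [0.179 0.229 0.045]
red [196.8 367.1] [194 365   7   5  28] [0.117 0.35  0.041] [ 0.106  0.344 -0.002] [0.122 0.363 0.045]
red [242.2 377. ] [
[... 6556 characters left out ...]
] [0.409 0.521 0.127] [0.403 0.515 0.121] [0.415 0.526 0.13 ]
white [434.4 242.6] [432 237   5  13  17] [ 0.393 -0.224  0.046] [ 0.377 -0.242 -0.003] [ 0.407 -0.217  0.058]
white [364.  255.5] [358 250  12  12 106] [ 0.365 -0.05   0.049] [ 0.353 -0.067 -0.   ] [ 0.381 -0.037  0.063]
white [114.7 255.5] [113 254   4   4  14] [0.37  0.519 0.125] [0.367 0.516 0.12 ] [0.374 0.524 0.127]
white [115.2 272.8] [110 267  12  13  54] [0.334 0.531 0.09 ] [0.32  0.519 0.086] [0.348 0.543 0.095]
white [313.3 379.7] [309 375  10  10  80] [0.078 0.081 0.016] [0.068 0.069 0.011] [0.089 0.09  0.02 ]
white [379.8 378.3] [375 374  10  10  80] [ 0.078 -0.077  0.017] [ 0.067 -0.087  0.011] [ 0.088 -0.065  0.022]
```

View pics/crop0.png

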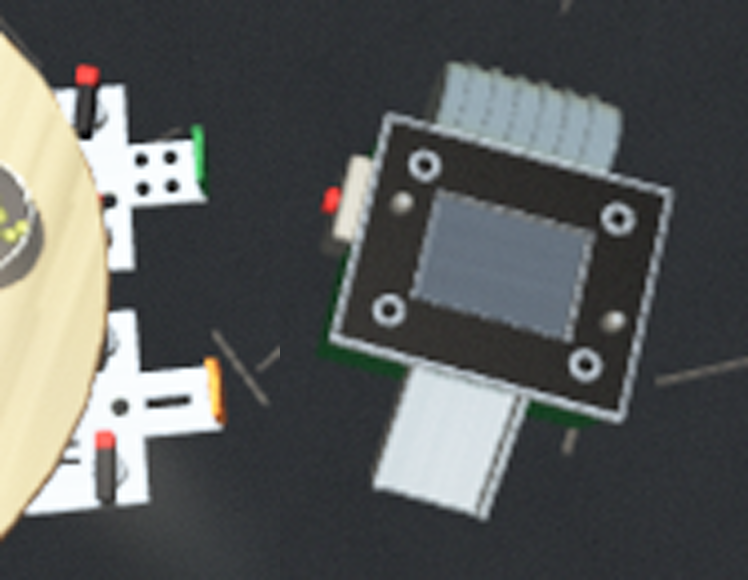

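The crop confirms it. The upper plate has the green tab (tab px 265,159), round holes and an offset pin hole, so it's the right one. The lower plate has the orange tab and a slotted hole. Sorter pins are near px (412,185) and (460,212), with the chute towards the robot, so sorter +x points roughly along world +y, about the same as the plate's.

Run:
```python
from h import *
d=np.load("top0.npz");im,D=d["im"],d["D"];C=cam("top");P=cloud(C,D)
f=lambda x,y:(215+x/4-.5+.125,120+y/4-.5+.125)
g=lambda x,y:(385+(x-280)/4.46-.4,140+y/4.46-.4)
c=ray(C,[f(125,86),f(134,270)],.006);print("plate corners",c.round(4),np.linalg.norm(c[0]-c[1]))
t=ray(C,[f(196,126),f(205,191)],.042);print("tab top",t.round(4),np.linalg.norm(t[0]-t[1]))
for a,b in((c,"plate"),(t,"tab")):
    e=a[0]-a[1];e/=np.linalg.norm(e);x=np.array([-e[1],e[0]]);m=a.mean(0)[:2]
    print(b,"x-yaw",np.arctan2(x[1],x[0]),"centre",m+x*(.075 if b=="plate" else .125))
pi=ray(C,[g(402,200),g(614,319)],.091);print("pins",pi.round(4),np.linalg.norm(pi[0]-pi[1]))
fl=ray(C,[g(388,115),g(673,190),g(622,420),g(331,340)],.080);print("flange",fl.round(4),fl.mean(0),np.linalg.norm(fl-np.roll(fl,1,0),axis=1))
rg=ray(C,[g(425,165),g(618,219),g(586,365),g(389,310)],.08);print("rings",rg.round(4),rg.mean(0),np.linalg.norm(rg-np.roll(rg,1,0),axis=1))
e=pi[0]-pi[1];print("pin dir",np.arctan2(e[1],e[0])-np.arctan2(-16,62),pi.mean(0))
e=(fl[0]+fl[3]-fl[1]-fl[2]);print("flange yaw",np.arctan2(e[1],e[0]))
hsv=cv2.cvtColor(im,cv2.COLOR_RGB2HSV)
m=((P[...,2]>.08)&(P[...,2]<.15)&(P[...,1]>.2)&(P[...,0]<.75)).astype(np.uint8)
cn=max(cv2.findContours(m,0,1)[0],key=cv2.contourArea)[:,0]
w=ray(C,cn,.09);(cx,cy),r=cv2.minEnclosingCircle(w[:,:2].astype(np.float32));print("disc",cx,cy,r)
A=np.c_[2*w[:,:2],np.ones(len(w))];s=np.linalg.lstsq(A,(w[:,:2]**2).sum(1),rcond=None)[0];print(s[:2],np.sqrt(s[2]+s[0]**2+s[1]**2))
```

```text
plate corners [[0.6787 0.2453 0.006 ]
 [0.5525 0.2384 0.006 ]] 0.12638968929936945
tab top [[0.6374 0.1943 0.042 ]
 [0.594  0.1886 0.042 ]] 0.04379703532364557
plate x-yaw 1.6254454543621055 centre [0.61149601 0.31676121]
tab x-yaw 1.7016564378035444 centre [0.59941391 0.31540649]
pins [[ 0.5286 -0.1677  0.091 ]
 [ 0.4608 -0.2761  0.091 ]] 0.12794988336755186
flange [[ 0.5798 -0.166   0.08  ]
 [ 0.5338 -0.3188  0.08  ]
 [ 0.408  -0.2792  0.08  ]
 [ 0.4548 -0.1268  0.08  ]] [ 0.49409457 -0.22266568  0.08      ] [0.13103078 0.15961124 0.13182624 0.15941643]
rings [[ 0.5509 -0.1843  0.08  ]
 [ 0.5181 -0.2872  0.08  ]
 [ 0.4381 -0.2626  0.08  ]
 [ 0.4705 -0.159   0.08  ]] [ 0.49441065 -0.22328864  0.08      ] [0.08426565 0.1080131  0.08373321 0.10851139]
pin dir 1.2642051361013658 [ 0.49471173 -0.22190202  0.091     ]
flange yaw 1.2755162441422718
disc 0.5252282023429871 0.4617665410041809 0.22097910940647125
[0.5257774  0.46195193] 0.21840675171183596
```

Call:
{"fn": "carry_out", "kwargs": {"plan": [[42.2,78.5,-4,1.305,8],[42.2,78.5,-4,1.305,8],[42.2,78.5,-4,1.305,8],[42.2,78.5,-4,1.305,8],[42.2,78.5,-4,1.305,8],[42.2,78.5,-4,1.305,8],[42.2,78.5,-4,1.305,8],[42.2,78.5,-4,1.305,8],[42.2,78.5,-4,1.305,8],[42.2,78.5,-4,1.305,8],[42.2,78.5,-4,1.305,8],[42.2,78.5,-4,1.305,8],[42.2,78.5,-4,1.305,8],[42.2,78.5,-4,1.305,8],[42.2,78.5,-4,1.305,8],[42.2,78.5,-4,1.305,8],[42.2,78.5,-4,1.305,8],[42.2,78.5,-4,1.305,8],[42.2,78.5,-4,1.305,8],[42.2,78.5,-4,1.305,8]], "squeeze": 25}}

```text
clock: 2.1
position: [0.6186, 0.1932, 0.2505]
ee_rot: [-2.156, -2.282, 0.004]
force: [0.3, -1.3, 0.9]
width: 0.869
```

Call:
{"fn": "carry_out", "kwargs": {"plan": [[0,-0.1,-5,0,8],[0,-0.1,-10,0,8],[0,-0.1,-14,0,8],[0,-0.1,-16,0,8],[0,-0.1,-17.3,0,8],[0,-0.1,-17.3,0,8],[0,-0.1,-17.3,0,2],[0,-0.1,-17.3,0,2],[0,-0.1,-17.3,0,2],[0,-0.1,-17.3,0,2],[0,-0.1,-17.3,0,2],[0,-0.1,-17.3,0,2]]}}

```text
clock: 3.3
position: [0.6189, 0.1923, 0.0778]
ee_rot: [-2.156, -2.283, 0.003]
force: [1.2, -0.5, 0.6]
width: 0.399
```

Width is 36.7 mm, so the tab is gripped. Next I draw the plate 15 cm along its own -x.

Call:
{"fn": "carry_out", "kwargs": {"plan": [[0.1,-1,0,0,2],[0.15,-2.5,0,0,2],[0.25,-4.5,0,0,2],[0.35,-6.5,0,0,2],[0.45,-8.5,0,0,2],[0.55,-10.5,0,0,2],[0.7,-12.5,0,0,2],[0.75,-14,0,0,2],[0.8,-15,0,0,2],[0.8,-15,0,0,2],[0.8,-15,0,0,8],[0.8,-15,0,0,8],[0.8,-15,0,0,8],[0.8,-15,0,0,8],[0.8,-15,0,0,8],[0.8,-15,5,0,8],[0.8,-15,10,0,8],[0.8,-15,15,0,8],[0.8,-15,17,0,8]]}}

```text
clock: 5.2
position: [0.6284, 0.0433, 0.2533]
ee_rot: [2.155, 2.282, 0.006]
force: [0.7, 0.8, -0.7]
width: 0.873
```

Run:
```python
from h import *
s=arm.observe();print(s["position"],s["width"])
im,D=arm.get_image("top");np.savez("top1.npz",im=im,D=D)
w,Dw=arm.get_image("wrist");np.savez("w1.npz",im=w,D=Dw,p=s["position"],r=s["ee_rot"])
save("pics/p1.png",np.vstack([cv2.resize(im[90:260,180:420],(800,567))]))
save("pics/w1.png",w)
print(cam("wrist",s)[2],cam("wrist",s)[1][:,2])
```

```text
[0.62842296 0.04329279 0.2532667 ] 0.8726214085183309
[0.62292991 0.11816395 0.34548013] [ 0.01929138 -0.27099163 -0.96238837]
```

View pics/p1.png

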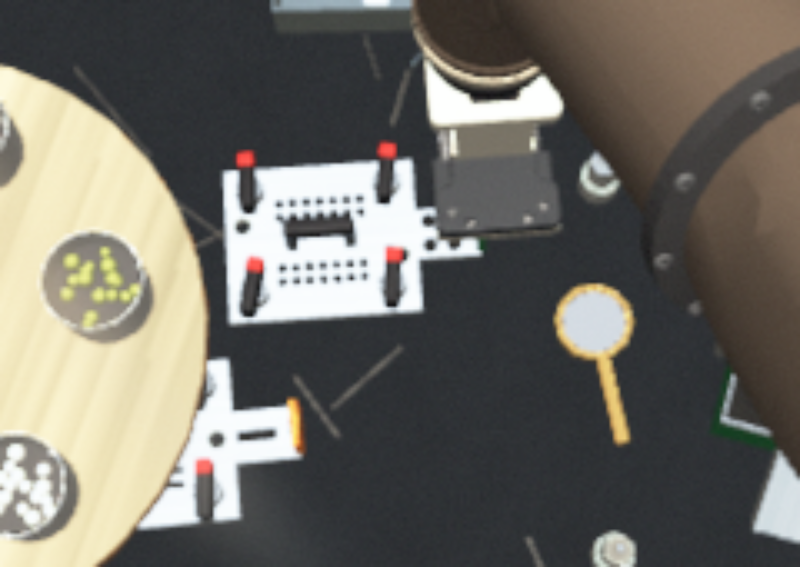

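The plate lies free on the matting (centre at crop px 322,240) with its handle clear, and everything else is undisturbed. Before gripping, I'll look at the sorter with the wrist camera to pin down the seat.

Call:
{"fn": "carry_out", "kwargs": {"plan": [[-13.4,-26.6,5,-0.358,8],[-13.4,-26.6,5,-0.358,8],[-13.4,-26.6,5,-0.358,8],[-13.4,-26.6,5,-0.358,8],[-13.4,-26.6,5,-0.358,8],[-13.4,-26.6,5,-0.358,8],[-13.4,-26.6,5,-0.358,8],[-13.4,-26.6,5,-0.358,8],[-13.4,-26.6,5,-0.358,8]]}}

```text
clock: 6.2
position: [0.4946, -0.2217, 0.3013]
ee_rot: [2.526, 1.864, 0.005]
force: [0.3, -0.2, -0.4]
width: 0.871
```

Run:
```python
from h import *
s=arm.observe();print(s["position"],s["ee_rot"],np.abs(s["dq"]).max())
w,Dw=arm.get_image("wrist");np.savez("w2.npz",im=w,D=Dw,p=s["position"],r=s["ee_rot"]);save("pics/w2.png",w)
t,D=arm.get_image("top");np.savez("top2.npz",im=t,D=D)
C=cam("wrist",s);print(C[0])
print("pred pins/centre",proj(C,[[.4608,-.2761,.093],[.5286,-.1677,.093],[.4943,-.223,.08]]))
C=cam("top")
f=lambda x,y:(180+x/3.333-.35,90+y/3.333-.35)
c=ray(C,[f(222,171),f(414,158),f(424,312),f(231,325)],.006)
print(c.round(4),c.mean(0),np.linalg.norm(c-np.roll(c,1,0),axis=1))
e=c[0]+c[3]-c[1]-c[2];print(np.arctan2(e[1],e[0]))
h=ray(C,[f(320,224)],.046);print("handle",h)
```

```text
[ 0.49463238 -0.22167091  0.30126833] [2.52637362 1.8638261  0.00451134] 0.016761128189146306
[[354.57013307   0.         324.45405514]
 [  0.         354.57013307 202.64012598]
 [  0.           0.           1.        ]]
pred pins/centre [[307.65933373 256.87487641]
 [345.50790452 119.04514731]
 [325.41905971 189.4776388 ]]
[[0.6791 0.2443 0.006 ]
 [0.6867 0.091  0.006 ]
 [0.5595 0.0856 0.006 ]
 [0.5524 0.2363 0.006 ]] [0.619419   0.16428916 0.006     ] [0.1270519  0.15349926 0.12738556 0.15084797]
1.6190514832297391
handle [[0.62009521 0.16331094 0.046     ]]
```

View pics/w2.png

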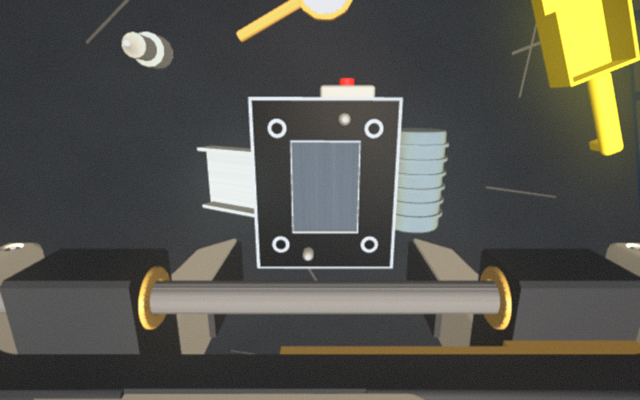

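The wrist view shows the flange at px (249–402, 98–268), rings at (277,128), (374,128), (369,244), (281,244) and pins at (345,119) and (308,255), within about 1.5 px of the top-view prediction. I'll refine the seat from the rings while moving over the plate.

Call:
{"fn": "carry_out", "kwargs": {"plan": [[12.5,38.5,-5,0.348,8],[12.5,38.5,-5,0.348,8],[12.5,38.5,-5,0.348,8],[12.5,38.5,-5,0.348,8],[12.5,38.5,-5,0.348,8],[12.5,38.5,-5,0.348,8],[12.5,38.5,-5,0.348,8],[12.5,38.5,-5,0.348,8],[12.5,38.5,-5,0.348,8],[12.5,38.5,-5,0.348,8],[12.5,38.5,-5,0.348,8]]}}

```text
clock: 7.4
position: [0.6197, 0.1635, 0.251]
ee_rot: [2.163, 2.276, 0.003]
force: [-0.9, -0.4, 0.2]
width: 0.872
```

Run:
```python
from h import *
d=np.load("w2.npz");im=d["im"];g=cv2.cvtColor(im,cv2.COLOR_RGB2GRAY).astype(float)
C=cam("wrist",dict(position=d["p"],ee_rot=d["r"]))
def cen(u,v,r,th):
    sub=g[v-r:v+r+1,u-r:u+r+1];w=np.clip(sub-th,0,None);y,x=np.mgrid[-r:r+1,-r:r+1]
    return u+(w*x).sum()/w.sum(),v+(w*y).sum()/w.sum()
R=[cen(u,v,11,110) for u,v in((277,128),(374,128),(369,244),(281,244))]
p=[cen(u,v,7,90) for u,v in((345,119),(308,255))]
r3=ray(C,R,.08);print(np.round(R,1),r3.round(4),r3.mean(0),np.linalg.norm(r3-np.roll(r3,1,0),axis=1))
e=r3[0]+r3[1]-r3[2]-r3[3];print("yaw",np.arctan2(e[1],e[0]))
p3=ray(C,p,.088);print(p,p3,p3.mean(0),np.linalg.norm(p3[0]-p3[1]))
s=arm.observe();print(s["position"],s["ee_rot"],np.abs(s["dq"]).max())
w,Dw=arm.get_image("wrist");np.savez("w3.npz",im=w,D=Dw,p=s["position"],r=s["ee_rot"]);save("pics/w3.png",w)
```

```text
[[276.6 127.8]
 [373.5 128.1]
 [368.8 243.9]
 [280.4 243.8]] [[ 0.4707 -0.1577  0.08  ]
 [ 0.5509 -0.1827  0.08  ]
 [ 0.5187 -0.2857  0.08  ]
 [ 0.4386 -0.2608  0.08  ]] [ 0.49469966 -0.22172556  0.08      ] [0.10801863 0.08400424 0.10796388 0.08390054]
yaw 1.2682521233351953
[(np.float64(344.47419791264014), np.float64(118.74584460765365)), (np.float64(307.7758755734587), np.float64(254.79970907463354))] [[ 0.5287274  -0.1672328   0.088     ]
 [ 0.46131893 -0.27593634  0.088     ]] [ 0.49502317 -0.22158457  0.088     ] 0.1279076342733854
[0.61965781 0.16346896 0.2510074 ] [2.16320219 2.27554313 0.00327395] 0.03171854835797113
```

View pics/w3.png

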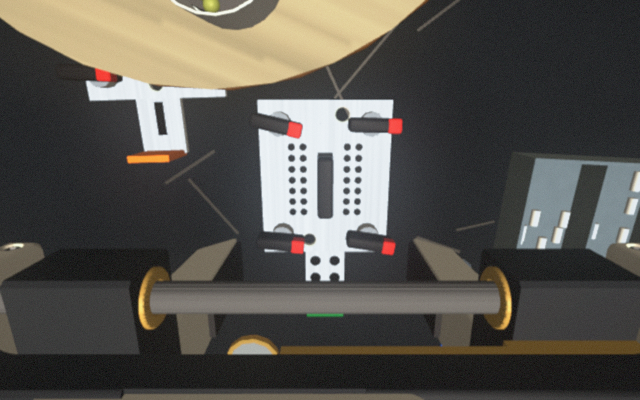

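Run:
```python
from h import *
d=np.load("w3.npz");im=d["im"];g=cv2.cvtColor(im,cv2.COLOR_RGB2GRAY)
C=cam("wrist",dict(position=d["p"],ee_rot=d["r"]))
hsv=cv2.cvtColor(im,cv2.COLOR_RGB2HSV)
m=((g>140)&(hsv[...,1]<60)).astype(np.uint8)
# side edges: outermost white pixel per row; far edge: topmost white per column
L=[(np.where(m[v,250:330])[0][0]+250-.5,v) for v in range(150,225)]
Rr=[(np.where(m[v,330:400])[0][-1]+330+.5,v) for v in range(150,225)]
T=[(u,np.where(m[92:130,u])[0][0]+92-.5) for u in range(275,335)]
Bt=[(u,np.where(m[200:270,u])[0][-1]+200+.5) for u in list(range(268,298))+list(range(350,384))]
P=[ray(C,q,.006)[:,:2] for q in(L,Rr,T,Bt)]
c=d["p"][:2]
for n,q in zip("LRTB",P):
    vx,vy,x0,y0=cv2.fitLine(q.astype(np.float32),cv2.DIST_HUBER,0,.0005,.001).ravel();print(n,"dir",np.arctan(vy/vx),"pt",x0,y0)
b=((g[160:212,316:334]<70)).astype(np.uint8);v,u=np.nonzero(b);print("bar px",u.mean()+316,v.mean()+160,u.min()+316,u.max()+316,v.min()+160,v.max()+160)
print("bar centre top",ray(C,[[u.mean()+316,v.mean()+160]],.046))
red=((hsv[...,0]<6)|(hsv[...,0]>174))&(hsv[...,1]>170)&(hsv[...,2]>100)
k,l,st,ce=cv2.connectedComponentsWithStats(red[100:260,240:420].astype(np.uint8))
for i in range(1,k):
    if st[i,4]>15: print("red",ce[i]+[240,100],ray(C,[ce[i]+[240,100]],.036))
```

```text
L dir -1.519042 pt 0.5572506 0.15879361
R dir -1.5225703 pt 0.68194443 0.16182557
T dir 0.055222306 pt 0.6002746 0.24034914
B dir 0.070671715 pt 0.6293617 0.10716161<stdin>:15: RuntimeWarning: Mean of empty slice.
  ret = ret.dtype.type(ret / rcount)
Traceback (most recent call last):
ValueError: zero-size array to reduction operation minimum which has no identity
```

Call:
{"fn": "carry_out", "kwargs": {"plan": [[0,0.27,-5,0,8],[0,0.27,-10,0,8],[0,0.27,-14,0,8],[0,0.27,-16.5,0,8],[0,0.27,-16.5,0,8],[0,0.27,-16.5,0,0.5],[0,0.27,-16.5,0,0.5],[0,0.27,-16.5,0,0.5],[0,0.27,-16.5,0,0.5],[0,0.27,-16.5,0,0.5],[0,0.27,-16.5,0,0.5],[0,0.27,-16.5,0,0.5],[0,0.27,-16.5,0,0.5],[0,0.27,-15,0,0.5],[0,0.27,-12,0,0.5],[0,0.27,-8,0,0.5],[0,0.27,-4,0,0.5],[0,0.27,-1,0,0.5],[0,0.27,-1,0,0.5]], "squeeze": 45}}

```text
clock: 9.35
position: [0.6213, 0.1663, 0.2466]
ee_rot: [2.162, 2.271, 0.014]
force: [0.6, -0.5, -6.0]
width: 0.148
```

Run:
```python
from h import *
s=arm.observe();print(s["position"],s["ee_rot"],s["width"]*92,s["force"])
w,Dw=arm.get_image("wrist");np.savez("w4.npz",im=w,D=Dw,p=s["position"],r=s["ee_rot"]);save("pics/w4.png",w)
```

```text
[0.62132676 0.16632979 0.24657279] [2.162389   2.27117246 0.01394677] 13.579499262321626 [ 0.63002604 -0.46739994 -6.03956949]
```

View pics/w4.png

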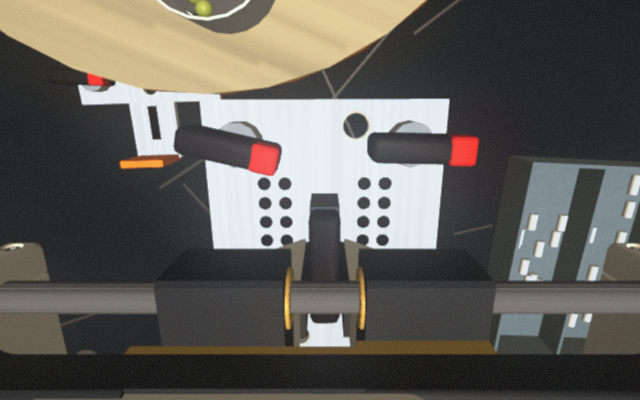

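The plate is held (width 13.6 mm on the bar) and looks level. I'll measure its pose in the hand.

```bash
cat > inhand.py <<'E'
from h import *
import sys
d=np.load(sys.argv[1]);im=d["im"];D=d["D"];g=cv2.cvtColor(im,cv2.COLOR_RGB2GRAY);p=d["p"]
C=cam("wrist",dict(position=p,ee_rot=d["r"]))
Rt=cv2.Rodrigues(d["r"])[0];print("tool z",Rt[:,2].round(4),"jaw",np.arctan2(Rt[1,1],Rt[0,1]))
P=cloud(C,D)
A=np.vstack([P[185:240,220:250].reshape(-1,3),P[185:240,395:430].reshape(-1,3),P[102:112,235:330].reshape(-1,3)])
n=np.linalg.svd(A-np.median(A,0),full_matrices=False)[2][2];n*=np.sign(n[2]);print("plate n",n.round(4),"median",np.median(A,0))
z=np.median(A,0)[2]; print("z top rel TCP",z-p[2])
m=(g>120)&(D<.3)
L=[(np.where(m[v,195:260])[0][0]+195-.5,v) for v in range(185,240)]
R=[(np.where(m[v,395:450])[0][-1]+395+.5,v) for v in range(185,240)]
T=[(u,np.where(m[90:112,u])[0][0]+90-.5) for u in range(235,435)]
def edge(q):
    q=ray(C,q,z)[:,:2];vx,vy,x,y=cv2.fitLine(q.astype(np.float32),cv2.DIST_HUBER,0,.0005,.001).ravel();return np.arctan2(vy,vx),np.array([x,y]),q
aL,l,_=edge(L);aR,r,_=edge(R);aT,t,_=edge(T);print("angles",aL,aR,aT)
yaw=aT%np.pi+np.pi/2; print("yaw",yaw, "LR",(aL%np.pi+aR%np.pi)/2)
yaw=np.median([yaw,aL%np.pi,aR%np.pi])
u=np.array([np.cos(yaw),np.sin(yaw)]);w=np.array([-u[1],u[0]])
c=u*(t@u-.075)+w*((l@w+r@w)/2);print("width",(l-r)@w,"centre",c,"minus TCP in plate axes",(c-p[:2])@u,(c-p[:2])@w,"yaw",yaw)
E
python3 inhand.py w4.npz
```

```text
tool z [ 0.0102  0.0026 -0.9999] jaw 0.04905222469310675
plate n [-0.0157 -0.0905  0.9958] median [0.60355298 0.18873999 0.15515129]
z top rel TCP -0.09142150476291386
angles -1.514814 -1.5187749 0.049584687
yaw 1.6203811 LR 1.6247983
width 0.12396587 centre [0.6214189  0.16842337] minus TCP in plate axes 0.002085955016395054 -0.0002008747718769388 yaw 1.6228179
```

```bash
python3 - <<'E'
from h import *
d=np.load("w3.npz");C=cam("wrist",dict(position=d["p"],ee_rot=d["r"]));P=cloud(C,d["D"])
def pl(A):
    A=A.reshape(-1,3);A=A[A[:,2]<.4];md=np.median(A,0);co=np.linalg.lstsq(np.c_[A[:,:2]-md[:2],np.ones(len(A))],A[:,2],rcond=None)[0];r=A[:,2]-np.c_[A[:,:2]-md[:2],np.ones(len(A))]@co;print(md.round(4),"slope",co.round(4),"res",r.std().round(4))
print("w3 plate");pl(np.vstack([P[150:225,266:284].reshape(-1,3),P[150:225,366:384].reshape(-1,3)]))
print("w3 mat");pl(P[120:230,410:500])
d=np.load("w4.npz");C=cam("wrist",dict(position=d["p"],ee_rot=d["r"]));P=cloud(C,d["D"])
pl(P[185:240,218:250]);pl(P[185:240,398:430]);pl(P[102:112,235:330]);print("bar");pl(P[215:240,316:332])
s=arm.observe();print(s["clock"],s["position"],s["ee_rot"],s["force"],s["ft_torque"],np.abs(s["dq"]).max())
w,Dw=arm.get_image("wrist");np.savez("w5.npz",im=w,D=Dw,p=s["position"],r=s["ee_rot"])
s=arm.observe();print(s["clock"],s["position"])
E
python3 inhand.py w5.npz
```

```text
w3 plate
[0.6148 0.1591 0.0056] slope [-0.0141  0.2574  0.0073] res 0.0227
w3 mat
[ 7.468e-01  1.769e-01 -5.000e-04] slope [-0.2302  0.0495  0.0009] res 0.0205
[0.5712 0.182  0.1546] slope [0.577  0.2254 0.155 ] res 0.0078
[0.6687 0.1868 0.1556] slope [-1.1921  0.3154  0.1564] res 0.0109
[0.5966 0.2385 0.1552] slope [0.0441 0.5124 0.1558] res 0.0103
bar
[0.6194 0.19   0.1949] slope [-0.1903  1.8176  0.1955] res 0.0075
9.4 [0.62036078 0.1655629  0.2434685 ] [2.1636029  2.27218461 0.00823945] [-0.31426716 -0.22559301 -6.87462127] [ 0.0200532  -0.11089093 -0.0072793 ] 0.05793826259059821
9.45 [0.61946044 0.16488931 0.2412623 ]
tool z [ 0.0066  0.001  -1.    ] jaw 0.04894511939500486
plate n [-0.0109 -0.082   0.9966] median [0.60269922 0.18784708 0.15203962]
z top rel TCP -0.09142888217345232
angles -1.5161676 -1.5202949 0.04942582
yaw 1.6202222 LR 1.6233615
width 0.12396047 centre [0.62000525 0.16755138] minus TCP in plate axes 0.0020038982810382596 0.0002546988704917502 yaw 1.6212978
```

The arm was still settling in those readings, and the depth medians show the plate level. The bar sits lower in the pads than planned (bar top 52 mm from the TCP), but it's centred. I'll carry it over the sorter and re-measure against a dark background, using the pin hole directly.

Call:
{"fn": "carry_out", "kwargs": {"plan": [[-1,-3,1,-0.05,0.5],[-2.5,-7,1,-0.1,0.5],[-3.5,-11,1,-0.15,0.5],[-5,-15,1,-0.2,0.5],[-6,-19,1,-0.25,0.5],[-7.5,-23,1,-0.3,0.5],[-8.5,-27,1,-0.352,0.5],[-10,-31,1,-0.352,0.5],[-11,-34.5,1,-0.352,0.5],[-12,-37,1,-0.352,0.5],[-12.5,-38.9,1,-0.352,0.5],[-12.5,-38.9,1,-0.352,0.5],[-12.5,-38.9,1,-0.352,0.5],[-12.5,-38.9,1,-0.352,0.5],[-12.5,-38.9,1,-0.352,0.5],[-12.5,-38.9,1,-0.352,0.5],[-12.5,-38.9,1,-0.352,0.5]]}}

```text
clock: 11.15
position: [0.4946, -0.2236, 0.2512]
ee_rot: [2.528, 1.86, 0.002]
force: [0.7, 0.4, -4.4]
width: 0.149
```

```bash
cat > hole.py <<'E'
from h import *
def run(n):
    d=np.load(n);im=d["im"];D=d["D"];p=d["p"];g=cv2.cvtColor(im,cv2.COLOR_RGB2GRAY)
    C=cam("wrist",dict(position=p,ee_rot=d["r"]));P=cloud(C,D)
    z=np.median(np.r_[P[185:240,218:250,2].ravel(),P[185:240,398:430,2].ravel()]);print("top z rel",z-p[2],"far",np.median(P[102:112,300:335,2])-p[2])
    b=(g[108:142,340:372]<100).astype(np.uint8);k,l,st,ce=cv2.connectedComponentsWithStats(b)
    for i in range(1,k): 
        if st[i,4]>150: print("hole px",ce[i]+[340,108],st[i],"world",ray(C,[ce[i]+[340,108]],z))
    # circle of upper rim from contour
if __name__=="__main__":
    import sys;run(sys.argv[1])
E
python3 - <<'E'
from h import *
s=arm.observe();print(s["position"],s["ee_rot"],s["width"]*92,np.abs(s["dq"]).max())
w,Dw=arm.get_image("wrist");np.savez("w6.npz",im=w,D=Dw,p=s["position"],r=s["ee_rot"]);save("pics/w6.png",w)
E
python3 inhand.py w6.npz; python3 hole.py w6.npz; echo; python3 hole.py w4.npz
```

```text
[ 0.49462764 -0.22363048  0.25124522] [2.52832447e+00 1.85997342e+00 2.31839104e-03] 13.665526098755931 0.00440457664183596
tool z [ 0.0029 -0.0014 -1.    ] jaw -0.30228231101367736
plate n [-0.0322 -0.0667  0.9973] median [ 0.50185652 -0.20085981  0.15987663]
z top rel TCP -0.09136858636371459
angles 1.2746241 1.2109673 -0.29357922
yaw 4.41881 LR 1.2427957
width 0.12868176 centre [ 0.49719766 -0.21957532] minus TCP in plate axes 0.004628695242351924 -0.0012745705471105028 yaw 1.2746241
top z rel -0.09142258037948706 far -0.0910769835736101
hole px [356.75964392 126.15727003] [  4   6  23  23 337] world [[ 0.52792323 -0.16800193  0.15982264]]

top z rel -0.09146297537081516 far -0.09120089198216741
hole px [357.23030303 124.02727273] [  7   6  20  23 330] world [[0.63427731 0.23133264 0.15510982]]
```

View pics/w6.png

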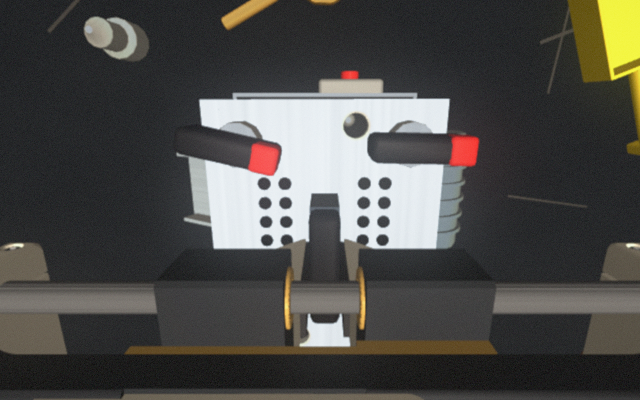

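The hole at (356,125) lies over pin 2, which shows inside it; all estimates agree within about 1 mm. Next I lower slowly to just above the seat and read the force.

Call:
{"fn": "carry_out", "kwargs": {"plan": [[-0.05,0,-2,0,0.5],[-0.05,0,-4,0,0.5],[-0.05,0,-5,0,0.5],[-0.05,0,-5.6,0,0.5],[-0.05,0,-5.9,0,0.5],[-0.05,0,-6.2,0,0.5],[-0.05,0,-6.4,0,0.5],[-0.05,0,-6.6,0,0.5],[-0.05,0,-6.8,0,0.5],[-0.05,0,-6.9,0,0.5],[-0.05,0,-6.9,0,0.5],[-0.05,0,-6.9,0,0.5]]}}

```text
clock: 12.4
position: [0.4942, -0.2238, 0.1824]
ee_rot: [2.528, 1.86, 0.002]
force: [-0.2, -0.1, -5.8]
width: 0.149
```

```bash
python3 - <<'E'
from h import *
s=arm.observe();print(s["position"],s["force"],s["ft_torque"],s["width"]*92)
w,Dw=arm.get_image("wrist");np.savez("w7.npz",im=w,D=Dw,p=s["position"],r=s["ee_rot"]);save("pics/w7.png",w)
E
python3 hole.py w7.npz
```

```text
[ 0.49415413 -0.22377997  0.18235982] [-0.15374714 -0.09509245 -5.81078813] [ 0.04902928 -0.11184536 -0.01220856] 13.730857717007916
top z rel -0.09139850460635966 far -0.09122522765425885
```

No contact force with the underside 8 mm below the pin tips, so both pins are in the holes. I lower the rest, release and rise.

Call:
{"fn": "carry_out", "kwargs": {"plan": [[0,0,-0.2,0,0.5],[0,0,-0.4,0,0.5],[0,0,-0.5,0,0.5],[0,0,-0.5,0,0.5],[0,0,-0.5,0,4],[0,0,-0.5,0,4],[0,0,-0.5,0,4],[0,0,-0.5,0,4],[0,0,-0.5,0,4],[0,0,1.5,0,4],[0,0,4,0,4],[0,0,8,0,4],[0,0,11.9,0,4],[0,0,11.9,0,4],[0,0,11.9,0,4],[0,0,11.9,0,4]]}}

```text
clock: 14.05
position: [0.4935, -0.2237, 0.3003]
ee_rot: [2.529, 1.86, 0.001]
force: [-0.1, -0.8, 0.0]
width: 0.435
```

Run:
```python
from h import *
s=arm.observe();print(s["position"],s["ee_rot"],s["force"],s["width"]*92)
w,Dw=arm.get_image("wrist");np.savez("w8.npz",im=w,D=Dw,p=s["position"],r=s["ee_rot"]);save("pics/w8.png",w)
```

```text
[ 0.49354673 -0.22370052  0.30034735] [2.52931993e+00 1.86038527e+00 8.10077578e-04] [-0.09629277 -0.75761486  0.04600891] 40.004910685044436
```

View pics/w8.png

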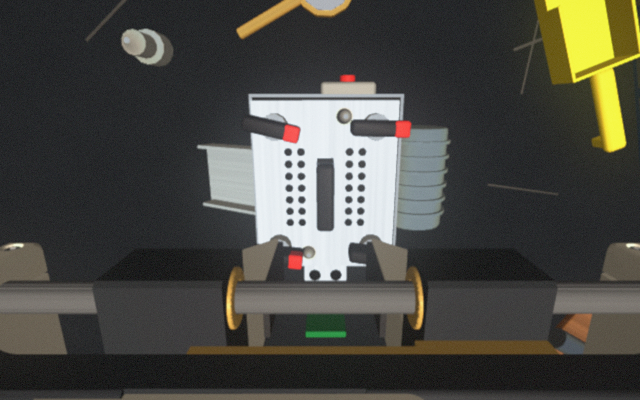

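The plate is down on the gasket: pins show through both holes at (344,116) and (308,253), and the flange border is even all round. Knob 1 comes first, half-way.

Call:
{"fn": "carry_out", "kwargs": {"plan": [[-5.5,-3.7,-8,0.15,4],[-5.5,-3.7,-8,0.3,4],[-5.5,-3.7,-8,0.45,4],[-5.5,-3.7,-8,0.6,4],[-5.5,-3.7,-8,0.75,4],[-5.5,-3.7,-8,0.9,4],[-5.5,-3.7,-8,1.05,4],[-5.5,-3.7,-8,1.2,4],[-5.5,-3.7,-8,1.35,4],[-5.5,-3.7,-8,1.42,4],[-5.5,-3.7,-8,1.42,4],[-5.5,-3.7,-8,1.42,4],[-5.5,-3.7,-11,1.42,4],[-5.5,-3.7,-13.2,1.42,4],[-5.5,-3.7,-13.2,1.42,4]], "squeeze": 30}}

```text
clock: 15.6
position: [0.4368, -0.26, 0.1655]
ee_rot: [-0.707, -3.057, -0.004]
force: [-0.5, 0.2, 0.5]
width: 0.432
```

```bash
cat > st.py <<'E'
from h import *
s=arm.observe();R=cv2.Rodrigues(np.array(s["ee_rot"]))[0]
print(s["clock"],s["position"].round(4),"jaw",round(float(np.arctan2(R[1,1],R[0,1])),3),"w",round(s["width"]*92,1),s["force"].round(1),s["ft_torque"].round(2),"j7",s["joints"][6].round(2))
E
python3 st.py
```

```text
15.6 [ 0.4368 -0.26    0.1655] jaw 1.116 w 39.7 [-0.5  0.2  0.5] [ 0.04 -0.16  0.04] j7 1.14
```

Call:
{"fn": "carry_out", "kwargs": {"plan": [[0.19,-0.09,0.25,0,4],[0.19,-0.09,0.25,0,0.5],[0.19,-0.09,0.25,0,0.5],[0.19,-0.09,0.25,0,0.5],[0.19,-0.09,0.25,0,0.5],[0.19,-0.09,0.25,0,0.5],[0.19,-0.09,0.25,0,0.5],[0.19,-0.09,0.25,-0.1,0.5],[0.19,-0.09,0.25,-0.2,0.5],[0.19,-0.09,0.25,-0.3,0.5],[0.19,-0.09,0.25,-0.4,0.5],[0.19,-0.09,0.25,-0.5,0.5],[0.19,-0.09,0.25,-0.6,0.5],[0.19,-0.09,0.25,-0.69,0.5],[0.19,-0.09,0.25,-0.69,0.5],[0.19,-0.09,0.25,-0.69,0.5],[0.19,-0.09,0.25,-0.69,0.5]]}}

```text
clock: 17.3
position: [0.4384, -0.2616, 0.1686]
ee_rot: [-1.698, -2.64, -0.004]
force: [-2.8, -2.5, 7.2]
width: 0.127
```

```bash
python3 st.py
```

```text
17.3 [ 0.4384 -0.2616  0.1686] jaw 0.428 w 11.7 [-2.8 -2.5  7.2] [-0.48  0.65 -0.05] j7 0.57
```

Call:
{"fn": "carry_out", "kwargs": {"plan": [[0,0,0,0,4],[0,0,0,0,4],[0,0,0,0,4],[0,0,0,0,4],[0,0,3,0,4],[0,0,5,0,4],[3,2,5,0.15,4],[6,4,5,0.3,4],[9,6,5,0.45,4],[11.2,7.9,5,0.6,4],[11.2,7.9,5,0.69,4],[11.2,7.9,5,0.69,4],[11.2,7.9,2.5,0.69,4],[11.2,7.9,0.5,0.69,4],[11.2,7.9,0,0.69,4],[11.2,7.9,0,0.69,4],[11.2,7.9,0,0.69,4]]}}

```text
clock: 19.0
position: [0.5507, -0.1829, 0.1694]
ee_rot: [-0.707, -3.058, -0.002]
force: [0.1, -0.7, -0.1]
width: 0.435
```

```bash
python3 st.py
```

```text
19.0 [ 0.5507 -0.1829  0.1694] jaw 1.117 w 40.0 [ 0.1 -0.7 -0.1] [ 0.1  -0.2  -0.01] j7 0.95
```

Close on knob 3, turn it, release and travel on to knob 2 in the next call.

Call:
{"fn": "carry_out", "kwargs": {"plan": [[0,0,-0.1,0,0.5],[0,0,-0.1,0,0.5],[0,0,-0.1,0,0.5],[0,0,-0.1,0,0.5],[0,0,-0.1,0,0.5],[0,0,-0.1,0,0.5],[0,0,-0.1,-0.1,0.5],[0,0,-0.1,-0.2,0.5],[0,0,-0.1,-0.3,0.5],[0,0,-0.1,-0.4,0.5],[0,0,-0.1,-0.5,0.5],[0,0,-0.1,-0.6,0.5],[0,0,-0.1,-0.69,0.5],[0,0,-0.1,-0.69,0.5],[0,0,-0.1,-0.69,0.5]]}}

```text
clock: 20.5
position: [0.5511, -0.1827, 0.1687]
ee_rot: [-1.697, -2.643, -0.004]
force: [-0.6, -1.6, 4.9]
width: 0.125
```

```bash
python3 st.py
```

```text
20.5 [ 0.5511 -0.1827  0.1687] jaw 0.429 w 11.5 [-0.6 -1.6  4.9] [-0.17 -0.12 -0.1 ] j7 0.36
```

Call:
{"fn": "carry_out", "kwargs": {"plan": [[0,0,0,0,4],[0,0,0,0,4],[0,0,0,0,4],[0,0,0,0,4],[0,0,3,0,4],[0,0,5,0,4],[-3,1,5,0.15,4],[-6,2,5,0.3,4],[-8,2.5,5,0.45,4],[-8,2.5,5,0.6,4],[-8,2.5,5,0.65,4],[-8,2.5,5,0.65,4],[-8,2.5,2.5,0.65,4],[-8,2.5,0.5,0.65,4],[-8,2.5,0,0.65,4],[-8,2.5,0,0.65,4],[-8,2.5,0,0.65,4]]}}

```text
clock: 22.2
position: [0.4716, -0.1576, 0.1694]
ee_rot: [-0.765, -3.046, -0.003]
force: [-0.1, 0.0, -0.5]
width: 0.435
```

```bash
python3 st.py
```

```text
22.2 [ 0.4716 -0.1576  0.1694] jaw 1.079 w 40.0 [-0.1  0.  -0.5] [ 0.05 -0.15 -0.03] j7 0.91
```

Call:
{"fn": "carry_out", "kwargs": {"plan": [[-0.08,0,-0.1,0,0.5],[-0.08,0,-0.1,0,0.5],[-0.08,0,-0.1,0,0.5],[-0.08,0,-0.1,0,0.5],[-0.08,0,-0.1,0,0.5],[-0.08,0,-0.1,0,0.5],[-0.08,0,-0.1,-0.1,0.5],[-0.08,0,-0.1,-0.2,0.5],[-0.08,0,-0.1,-0.3,0.5],[-0.08,0,-0.1,-0.4,0.5],[-0.08,0,-0.1,-0.5,0.5],[-0.08,0,-0.1,-0.6,0.5],[-0.08,0,-0.1,-0.65,0.5],[-0.08,0,-0.1,-0.65,0.5],[-0.08,0,-0.1,-0.65,0.5]]}}

```text
clock: 23.7
position: [0.4712, -0.1576, 0.1686]
ee_rot: [1.695, 2.644, 0.004]
force: [0.3, -0.8, 4.2]
width: 0.127
```

```bash
python3 st.py
```

```text
23.7 [ 0.4712 -0.1576  0.1686] jaw 0.431 w 11.7 [ 0.3 -0.8  4.2] [-0.08 -0.16 -0.05] j7 0.36
```

Knob 4 at (0.5189, -0.2858): shift (+4.8, -12.8).

Call:
{"fn": "carry_out", "kwargs": {"plan": [[0,0,0,0,4],[0,0,0,0,4],[0,0,0,0,4],[0,0,0,0,4],[0,0,3,0,4],[0,0,5,0,4],[1.5,-4,5,0.15,4],[3,-8,5,0.3,4],[4.7,-12.8,5,0.45,4],[4.7,-12.8,5,0.6,4],[4.7,-12.8,5,0.65,4],[4.7,-12.8,5,0.65,4],[4.7,-12.8,2.5,0.65,4],[4.7,-12.8,0.5,0.65,4],[4.7,-12.8,0,0.65,4],[4.7,-12.8,0,0.65,4],[4.7,-12.8,0,0.65,4]]}}

```text
clock: 25.4
position: [0.5187, -0.2854, 0.1696]
ee_rot: [0.762, 3.047, 0.004]
force: [0.1, 0.1, -0.1]
width: 0.439
```

```bash
python3 st.py
```

```text
25.4 [ 0.5187 -0.2854  0.1696] jaw 1.08 w 40.4 [ 0.1  0.1 -0.1] [ 0.06 -0.21  0.02] j7 1.13
```

Call:
{"fn": "carry_out", "kwargs": {"plan": [[0,0,-0.1,0,0.5],[0,0,-0.1,0,0.5],[0,0,-0.1,0,0.5],[0,0,-0.1,0,0.5],[0,0,-0.1,0,0.5],[0,0,-0.1,0,0.5],[0,0,-0.1,-0.1,0.5],[0,0,-0.1,-0.2,0.5],[0,0,-0.1,-0.3,0.5],[0,0,-0.1,-0.4,0.5],[0,0,-0.1,-0.5,0.5],[0,0,-0.1,-0.6,0.5],[0,0,-0.1,-0.65,0.5],[0,0,-0.1,-0.65,0.5],[0,0,-0.1,-0.65,0.5]]}}

```text
clock: 26.9
position: [0.5188, -0.2857, 0.1689]
ee_rot: [1.693, 2.644, 0.003]
force: [-1.5, -2.8, 5.5]
width: 0.129
```

```bash
python3 st.py
```

```text
26.9 [ 0.5188 -0.2857  0.1689] jaw 0.432 w 11.9 [-1.5 -2.8  5.5] [-0.51  0.2  -0.06] j7 0.58
```

Call:
{"fn": "carry_out", "kwargs": {"plan": [[0,0,0,0,4],[0,0,0,0,4],[0,0,0,0,4],[0,0,0,0,4],[0,0,3,0,5],[0,0,6,0,8],[-1,3,10,-0.15,8],[-2.4,6.2,14.5,-0.3,8],[-2.4,6.2,14.5,-0.45,8],[-2.4,6.2,14.5,-0.6,8],[-2.4,6.2,14.5,-0.73,8],[-2.4,6.2,14.5,-0.73,8],[-2.4,6.2,14.5,-0.73,8]]}}

```text
clock: 28.2
position: [0.4948, -0.2235, 0.3137]
ee_rot: [2.521, 1.871, 0.001]
force: [0.1, 0.4, -0.1]
width: 0.871
```

```bash
python3 st.py
python3 - <<'E'
from h import *
s=arm.observe()
w,Dw=arm.get_image("wrist");np.savez("w9.npz",im=w,D=Dw,p=s["position"],r=s["ee_rot"]);save("pics/w9.png",cv2.resize(w[80:280,200:450],(750,600)))
E
```

```text
28.2 [ 0.4948 -0.2235  0.3137] jaw -0.294 w 80.1 [ 0.1  0.4 -0.1] [-0.01 -0.08  0.01] j7 -0.09
```

View pics/w9.png

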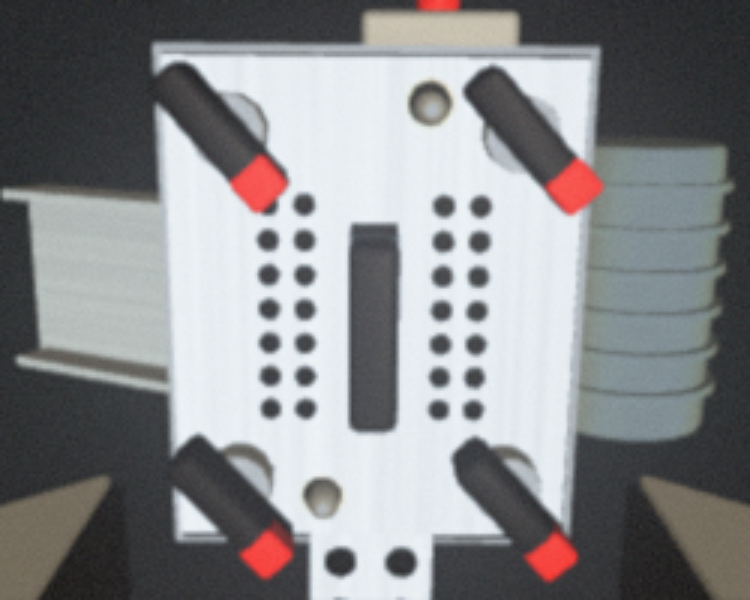

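All four wings stand at about 45° with the pins centred in their holes (431,103 and 323,497 in the crop), so the first pass is done. Second pass, starting with knob 1.

Call:
{"fn": "carry_out", "kwargs": {"plan": [[-3,-2,-4,0.15,4],[-5.6,-3.7,-8,0.3,4],[-5.6,-3.7,-9,0.45,4],[-5.6,-3.7,-9,0.6,4],[-5.6,-3.7,-9,0.724,4],[-5.6,-3.7,-9,0.724,4],[-5.6,-3.7,-9,0.724,4],[-5.6,-3.7,-12,0.724,4],[-5.6,-3.7,-14,0.724,4],[-5.6,-3.7,-14.5,0.724,4],[-5.6,-3.7,-14.5,0.724,4],[-5.6,-3.7,-14.5,0.724,4]]}}

```text
clock: 29.45
position: [0.4394, -0.2607, 0.1695]
ee_rot: [1.696, 2.641, 0.003]
force: [-0.2, 0.0, 0.9]
width: 0.435
```

```bash
python3 st.py
```

```text
29.45 [ 0.4394 -0.2607  0.1695] jaw 0.429 w 40.0 [-0.2  0.   0.9] [-0.   -0.13  0.02] j7 0.6
```

Call:
{"fn": "carry_out", "kwargs": {"plan": [[-0.07,0,-0.07,0,0.5],[-0.07,0,-0.07,0,0.5],[-0.07,0,-0.07,0,0.5],[-0.07,0,-0.07,0,0.5],[-0.07,0,-0.07,0,0.5],[-0.07,0,-0.07,0,0.5],[-0.07,0,-0.07,-0.1,0.5],[-0.07,0,-0.07,-0.2,0.5],[-0.07,0,-0.07,-0.3,0.5],[-0.07,0,-0.07,-0.4,0.5],[-0.07,0,-0.07,-0.5,0.5],[-0.07,0,-0.07,-0.6,0.5],[-0.07,0,-0.07,-0.7,0.5],[-0.07,0,-0.07,-0.74,0.5],[-0.07,0,-0.07,-0.74,0.5],[-0.07,0,-0.07,-0.74,0.5]]}}

```text
clock: 31.05
position: [0.4391, -0.2607, 0.1691]
ee_rot: [2.534, 1.85, 0.001]
force: [0.1, 0.2, 4.0]
width: 0.13
```

```bash
python3 st.py
```

```text
31.05 [ 0.4391 -0.2607  0.1691] jaw -0.309 w 11.9 [0.1 0.2 4. ] [ 0.07 -0.05  0.06] j7 -0.04
```

Now knob 3, shift (+11.2, +7.8), turn +0.74.

Call:
{"fn": "carry_out", "kwargs": {"plan": [[0,0,0,0,4],[0,0,0,0,4],[0,0,0,0,4],[0,0,0,0,4],[0,0,3,0,4],[0,0,5,0,4],[3,2,5,0.15,4],[6,4,5,0.3,4],[9,6,5,0.45,4],[11.1,7.8,5,0.6,4],[11.1,7.8,5,0.74,4],[11.1,7.8,5,0.74,4],[11.1,7.8,2.5,0.74,4],[11.1,7.8,0.5,0.74,4],[11.1,7.8,0,0.74,4],[11.1,7.8,0,0.74,4],[11.1,7.8,0,0.74,4]]}}

```text
clock: 32.75
position: [0.5503, -0.183, 0.1699]
ee_rot: [1.696, 2.64, 0.004]
force: [1.0, -0.7, -0.2]
width: 0.439
```

```bash
python3 st.py
```

```text
32.75 [ 0.5503 -0.183   0.1699] jaw 0.429 w 40.4 [ 1.  -0.7 -0.2] [ 0.05 -0.14 -0.03] j7 0.39
```

Call:
{"fn": "carry_out", "kwargs": {"plan": [[0.06,0,-0.1,0,0.5],[0.06,0,-0.1,0,0.5],[0.06,0,-0.1,0,0.5],[0.06,0,-0.1,0,0.5],[0.06,0,-0.1,0,0.5],[0.06,0,-0.1,0,0.5],[0.06,0,-0.1,-0.1,0.5],[0.06,0,-0.1,-0.2,0.5],[0.06,0,-0.1,-0.3,0.5],[0.06,0,-0.1,-0.4,0.5],[0.06,0,-0.1,-0.5,0.5],[0.06,0,-0.1,-0.6,0.5],[0.06,0,-0.1,-0.7,0.5],[0.06,0,-0.1,-0.74,0.5],[0.06,0,-0.1,-0.74,0.5],[0.06,0,-0.1,-0.74,0.5]]}}

```text
clock: 34.35
position: [0.5514, -0.1828, 0.1692]
ee_rot: [2.533, 1.849, 0.002]
force: [1.7, 0.5, 2.2]
width: 0.13
```

```bash
python3 st.py
```

```text
34.35 [ 0.5514 -0.1828  0.1692] jaw -0.31 w 11.9 [1.7 0.5 2.2] [ 0.08 -0.45 -0.04] j7 -0.24
```

Knob 2.

Call:
{"fn": "carry_out", "kwargs": {"plan": [[0,0,0,0,4],[0,0,0,0,4],[0,0,0,0,4],[0,0,0,0,4],[0,0,3,0,4],[0,0,5,0,4],[-3,1,5,0.15,4],[-6,2,5,0.3,4],[-8.1,2.5,5,0.45,4],[-8.1,2.5,5,0.6,4],[-8.1,2.5,5,0.74,4],[-8.1,2.5,5,0.74,4],[-8.1,2.5,2.5,0.74,4],[-8.1,2.5,0.5,0.74,4],[-8.1,2.5,0,0.74,4],[-8.1,2.5,0,0.74,4],[-8.1,2.5,0,0.74,4]]}}

```text
clock: 36.05
position: [0.4709, -0.1578, 0.1699]
ee_rot: [1.695, 2.639, 0.006]
force: [1.1, 0.8, 0.3]
width: 0.433
```

```bash
python3 st.py
```

```text
36.05 [ 0.4709 -0.1578  0.1699] jaw 0.429 w 39.9 [1.1 0.8 0.3] [ 0.01 -0.18 -0.01] j7 0.4
```

Call:
{"fn": "carry_out", "kwargs": {"plan": [[0,0,-0.1,0,0.5],[0,0,-0.1,0,0.5],[0,0,-0.1,0,0.5],[0,0,-0.1,0,0.5],[0,0,-0.1,0,0.5],[0,0,-0.1,0,0.5],[0,0,-0.1,-0.1,0.5],[0,0,-0.1,-0.2,0.5],[0,0,-0.1,-0.3,0.5],[0,0,-0.1,-0.4,0.5],[0,0,-0.1,-0.5,0.5],[0,0,-0.1,-0.6,0.5],[0,0,-0.1,-0.7,0.5],[0,0,-0.1,-0.74,0.5],[0,0,-0.1,-0.74,0.5],[0,0,-0.1,-0.74,0.5]]}}

```text
clock: 37.65
position: [0.4712, -0.1576, 0.1691]
ee_rot: [2.532, 1.849, 0.003]
force: [0.5, 0.7, 5.5]
width: 0.128
```

```bash
python3 st.py
```

```text
37.65 [ 0.4712 -0.1576  0.1691] jaw -0.309 w 11.8 [0.5 0.7 5.5] [ 0.13 -0.06  0.09] j7 -0.24
```

Knob 4.

Call:
{"fn": "carry_out", "kwargs": {"plan": [[0,0,0,0,4],[0,0,0,0,4],[0,0,0,0,4],[0,0,0,0,4],[0,0,3,0,4],[0,0,5,0,4],[1.5,-4,5,0.15,4],[3,-8,5,0.3,4],[4.7,-12.8,5,0.45,4],[4.7,-12.8,5,0.6,4],[4.7,-12.8,5,0.74,4],[4.7,-12.8,5,0.74,4],[4.7,-12.8,2.5,0.74,4],[4.7,-12.8,0.5,0.74,4],[4.7,-12.8,0,0.74,4],[4.7,-12.8,0,0.74,4],[4.7,-12.8,0,0.74,4]]}}

```text
clock: 39.35
position: [0.5187, -0.2855, 0.17]
ee_rot: [1.693, 2.639, 0.007]
force: [-0.3, -0.7, 0.2]
width: 0.436
```

```bash
python3 st.py
```

```text
39.35 [ 0.5187 -0.2855  0.17  ] jaw 0.43 w 40.1 [-0.3 -0.7  0.2] [ 0.   -0.11 -0.01] j7 0.63
```

Call:
{"fn": "carry_out", "kwargs": {"plan": [[0,0,-0.1,0,0.5],[0,0,-0.1,0,0.5],[0,0,-0.1,0,0.5],[0,0,-0.1,0,0.5],[0,0,-0.1,0,0.5],[0,0,-0.1,0,0.5],[0,0,-0.1,-0.1,0.5],[0,0,-0.1,-0.2,0.5],[0,0,-0.1,-0.3,0.5],[0,0,-0.1,-0.4,0.5],[0,0,-0.1,-0.5,0.5],[0,0,-0.1,-0.6,0.5],[0,0,-0.1,-0.7,0.5],[0,0,-0.1,-0.74,0.5],[0,0,-0.1,-0.74,0.5],[0,0,-0.1,-0.74,0.5]]}}

```text
clock: 40.95
position: [0.5192, -0.2854, 0.1693]
ee_rot: [2.53, 1.849, 0.004]
force: [0.9, 0.5, 4.0]
width: 0.131
```

Call:
{"fn": "carry_out", "kwargs": {"plan": [[0,0,0,0,4],[0,0,0,0,4],[0,0,0,0,4],[0,0,0,0,4],[0,0,3,0,5],[0,0,6,0,8],[-1,3,10,0,8],[-2.4,6.2,14.5,0,8],[-2.4,6.2,14.5,0,8],[-2.4,6.2,14.5,0,8],[-2.4,6.2,14.5,0,8],[-2.4,6.2,14.5,0,8]]}}

```text
clock: 42.15
position: [0.4946, -0.2244, 0.3125]
ee_rot: [2.533, 1.849, 0.001]
force: [0.9, 0.7, 0.5]
width: 0.87
```

```bash
python3 st.py
python3 - <<'E'
from h import *
s=arm.observe()
w,Dw=arm.get_image("wrist");np.savez("w10.npz",im=w,D=Dw,p=s["position"],r=s["ee_rot"])
t,_=arm.get_image("top");np.savez("top9.npz",im=t)
save("pics/end.png",np.vstack([cv2.resize(w[80:280,200:450],(400,320)),cv2.resize(t[0:280,0:400],(400,280))]))
E
```

```text
42.15 [ 0.4946 -0.2244  0.3125] jaw -0.31 w 80.0 [0.9 0.7 0.5] [ 0.02 -0.05 -0.04] j7 -0.05
```

View pics/end.png

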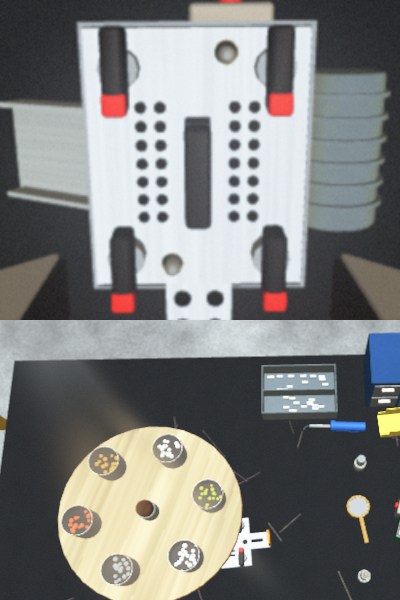

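All four wings lie parallel to the long side with their red ends towards the tab. Both pins show in their holes, and the cups, spare plate and tools look undisturbed. I'm handing in.

```bash
python3 -c "
from cell import arm
print(arm.sign_off())"
```

```text
the job is handed in; nothing more can be done
None
```

The screen is seated on the sorter's two pins with all four knobs tightened, and I handed the job in at about 42 s of the 72 s allowed. The sign-off reported no verdict.

- **Drawing out:** I pulled the round-holed plate with the green tab 15 cm out by its tab, let it lie clear of the disc and released it.
- **Seating:** I lifted it by the handle and lowered it over both pins with no contact force before the final lowering.
- **Tightening:** I turned the knobs in the order 1, 3, 2, 4, first to about 0.84 rad and then to their stops. Those angles come from the jaw position and the pictures.

**Last checks:**
- The final wrist picture shows all four wings parallel to the long side with their red ends towards the tab. Both pins show in their holes and the flange border is even.
- The final top picture shows the turntable, cups, spare plate, dies, deburrer and magnifier looking as at the start. The crop cut off most of the scoop; the arm worked well clear of it. I judged this by eye, not by measurement.

**Disagreements:**
- The handle sat about 11 mm lower in the pads than planned, probably because the jaws closed late. I measured the plate's pose in the hand and allowed for it.
- The top and wrist cameras differed by 1–2 mm; I used the wrist camera's values.
- The side-edge fit taken over the sorter was spoiled by background, so I used the pin hole instead.

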